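# Load the machine's tool rack in reverse order

### The job

Move the four tools from the plywood carrier into the white machine rack, one to a pocket, in the reverse order: the tool at one end of the carrier goes to the opposite end of the rack (leftmost to rightmost) and so on, so that the row is mirrored. Set each tool down gently, never dropping it, and leave all four standing upright on the floor of their pockets.

Things in the scene. Friction and masses are not known exactly. Their poses are not given: they have to be found in the camera images.
- collet: spring collet, the shortest tool: a slotted round steel body, 46 mm tall, standing on its slim end; 32 mm in diameter at the foot, widening to 41 mm at 26 mm up and straight from there to the top. Steel; origin on its axis at the centre of its underside, z up. Grip the straight band, centre about 36 mm above the foot
- taper_holder: small taper tool holder, the tallest tool, 108 mm tall: dark round nose 38 mm in diameter (0 to 26 mm up), flange 42 mm (26 to 40 mm), cone from 31 mm down to 20 mm in diameter (40 to 80 mm), and on top a dark straight pull stud 13 mm in diameter (80 to 108 mm). Steel; origin on its axis at the centre of its underside, z up. Grip the stud, centre about 101 mm above the foot
- shank_chuck: straight-shank collet chuck standing on its nut, 90 mm tall: dark nut 42 mm in diameter (0 to 26 mm up), collar 33 mm (26 to 32 mm), bright straight round shank 20 mm in diameter (32 to 90 mm). Steel; origin on its axis at the centre of its underside, z up. Grip the shank, centre about 72 mm above the foot
- square_sleeve: square tool sleeve: dark upright block 32 x 32 mm, 60 mm tall, with a small dark round bore in its top. Steel; origin on its axis at the centre of its underside, z up. Its x and y axes are square to its sides, and at the start lie within 0.06 rad of the carrier's. Grip about 42 mm above the foot
- carrier: fixed plywood tray 78 (x) by 288 (y) by 15 mm tall; four 62 x 62 mm pockets in a row along y, centres at y = -105, -35, +35, +105 mm, walls 8 mm thick; floor 4 mm high plus a 3 mm pad, so the tools' feet start 7 mm above the bench, within 3 mm of the pocket centres, in any order. Origin: centre of underside; x away from the robot, y to its left, turned up to 0.25 rad
- machine_rack: fixed white tray beside the carrier (left or right), empty at the start, 78 (x) by 288 (y) by 15 mm tall; four 62 x 62 mm pockets in a row along y, centres at y = -105, -35, +35, +105 mm, walls 8 mm thick, black pocket floors 7 mm above the bench. Origin: centre of underside; x away from the robot, y to its left, turned up to 0.25 rad
- pad_collet: the round grey plastic pad, 54 mm in diameter and 3 mm thick, on which the collet stands at the start; fixed in its carrier pocket, it marks where that tool began (all four pads are alike). Origin: centre of its underside
- pad_taper_holder: the round grey plastic pad, 54 mm in diameter and 3 mm thick, on which the taper holder stands at the start; fixed in its carrier pocket, it marks where that tool began (all four pads are alike). Origin: centre of its underside
- pad_shank_chuck: the round grey plastic pad, 54 mm in diameter and 3 mm thick, on which the shank chuck stands at the start; fixed in its carrier pocket, it marks where that tool began (all four pads are alike). Origin: centre of its underside
- pad_square_sleeve: the round grey plastic pad, 54 mm in diameter and 3 mm thick, on which the square sleeve stands at the start; fixed in its carrier pocket, it marks where that tool began (all four pads are alike). Origin: centre of its underside
Mind the look-alikes: they are no part of the job. Leave any purple look-alike of the shank_chuck alone.

How it is judged (in metres and radians):
At the end, for the whole second after the job is handed in: Each tool stands in the machine-rack pocket that mirrors its starting carrier pocket (y offset of opposite sign), its foot within 16 mm of the pocket centre in rack x and y and within 3 mm of the floor height, tilted under 0.1 rad, moving slower than 0.02 m/s (x of collet in the frame of machine_rack between -0.016 and 0.016 m and z of collet in the frame of machine_rack between 0.004 and 0.01 m and angle between each of collet, taper_holder, shank_chuck, square_sleeve's own z axis and vertical below 0.1 rad and linear speed of each of collet, taper_holder, shank_chuck, square_sleeve below 0.02 m/s and ((y of pad_collet in the frame of carrier between -0.115 and -0.095 m and y of collet in the frame of machine_rack between 0.089 and 0.121 m) or (y of pad_collet in the frame of carrier between -0.045 and -0.025 m and y of collet in the frame of machine_rack between 0.019 and 0.051 m) or (y of pad_collet in the frame of carrier between 0.025 and 0.045 m and y of collet in the frame of machine_rack between -0.051 and -0.019 m) or (y of pad_collet in the frame of carrier between 0.095 and 0.115 m and y of collet in the frame of machine_rack between -0.121 and -0.089 m)) and x of taper_holder in the frame of machine_rack between -0.016 and 0.016 m and z of taper_holder in the frame of machine_rack between 0.004 and 0.01 m and ((y of pad_taper_holder in the frame of carrier between -0.115 and -0.095 m and y of taper_holder in the frame of machine_rack between 0.089 and 0.121 m) or (y of pad_taper_holder in the frame of carrier between -0.045 and -0.025 m and y of taper_holder in the frame of machine_rack between 0.019 and 0.051 m) or (y of pad_taper_holder in the frame of carrier between 0.025 and 0.045 m and y of taper_holder in the frame of machine_rack between -0.051 and -0.019 m) or (y of pad_taper_holder in the frame of carrier between 0.095 and 0.115 m and y of taper_holder in the frame of machine_rack between -0.121 and -0.089 m)) and x of shank_chuck in the frame of machine_rack between -0.016 and 0.016 m and z of shank_chuck in the frame of machine_rack between 0.004 and 0.01 m and ((y of pad_shank_chuck in the frame of carrier between -0.115 and -0.095 m and y of shank_chuck in the frame of machine_rack between 0.089 and 0.121 m) or (y of pad_shank_chuck in the frame of carrier between -0.045 and -0.025 m and y of shank_chuck in the frame of machine_rack between 0.019 and 0.051 m) or (y of pad_shank_chuck in the frame of carrier between 0.025 and 0.045 m and y of shank_chuck in the frame of machine_rack between -0.051 and -0.019 m) or (y of pad_shank_chuck in the frame of carrier between 0.095 and 0.115 m and y of shank_chuck in the frame of machine_rack between -0.121 and -0.089 m)) and x of square_sleeve in the frame of machine_rack between -0.016 and 0.016 m and z of square_sleeve in the frame of machine_rack between 0.004 and 0.01 m and ((y of pad_square_sleeve in the frame of carrier between -0.115 and -0.095 m and y of square_sleeve in the frame of machine_rack between 0.089 and 0.121 m) or (y of pad_square_sleeve in the frame of carrier between -0.045 and -0.025 m and y of square_sleeve in the frame of machine_rack between 0.019 and 0.051 m) or (y of pad_square_sleeve in the frame of carrier between 0.025 and 0.045 m and y of square_sleeve in the frame of machine_rack between -0.051 and -0.019 m) or (y of pad_square_sleeve in the frame of carrier between 0.095 and 0.115 m and y of square_sleeve in the frame of machine_rack between -0.121 and -0.089 m))); the robot touches nothing.
It fails at once if the collet is dropped or thrown (faster than 0.6 m/s while the fingers do not touch it) (contact force between collet and the fingers below 0.01 N and linear speed of collet above 0.6 m/s).
It fails at once if the taper holder is dropped or thrown (faster than 0.6 m/s while the fingers do not touch it) (contact force between taper_holder and the fingers below 0.01 N and linear speed of taper_holder above 0.6 m/s).
It fails at once if the shank chuck is dropped or thrown (faster than 0.6 m/s while the fingers do not touch it) (contact force between shank_chuck and the fingers below 0.01 N and linear speed of shank_chuck above 0.6 m/s).
It fails at once if the square sleeve is dropped or thrown (faster than 0.6 m/s while the fingers do not touch it) (contact force between square_sleeve and the fingers below 0.01 N and linear speed of square_sleeve above 0.6 m/s).
It also fails if it takes over 98 s, if anything falls off the work surface, if the arm or the gripper's body presses on something with over 40 N, if the wrist force passes 120 N, or if a joint passes its speed limit or range.

### The arm

A 7-joint arm with a two-finger parallel gripper is mounted at the origin on the work surface. World frame = base frame: x ahead of the robot, y to its left, z up, the work surface at z = 0. Lengths are in mm, angles in rad, forces in N, time in s.
With the tool pointing down it reaches from about 400 to 875 mm from the base axis. Payload 4.4 kg.
Tool frame: the origin (TCP) lies at the very end of the fingers, on their centre line; the grasp point (between the pads) lies 19 mm behind it; z points along the fingers, y is the line along which they close (so a half turn about z gives the same grasp; the last joint's range is limited). The gripper opens to 85 mm and grips with 20 to 120 N. Pads are 22 mm wide; open, the fingers measure 114 mm over their backs; the gripper's body (76 mm by 85 mm) begins 54 mm behind the grasp point. The pads swing forward as they close: fully open they stand 13 mm farther back than shut.
Start: joints at [1.131, 0.628, 0.038, 1.517, -0.027, 0.996, -0.02], TCP at [237.379, -605.119, 231.313] pointing down, gripper open.
Joint ranges: [-3.06, 3.06], [-0.37, 2.12], [-1.25, 1.32], [0.18, 2.47], [-1.1, 4.24], [0.23, 1.98], [-2.94, 2.94]. Speed limits (rad/s): [2.57, 2.57, 3.14, 3.14, 3.14, 3.14, 3.14].

### API

Orientations are given as [roll, pitch, yaw] about the fixed x, y, z axes, in that order (R = Rz(yaw) Ry(pitch) Rx(roll)).
In Python, from cell import monitor, viewer, workorder gives the robot as it stands.
- The arm moves only by the tool arm_command, never from a script. Its argument "series" is one flat list of numbers, 5 for each row, row after row: the opening in per cent of the stroke, from 0 (shut) to 100 (fully open), then the shift along the tool's x, y, z in cm, then the turn about the tool's z in degrees. In form: [claw, x, y, z, roll, claw, x, y, z, roll, ...]. A call has exactly 5 rows; each row is the pose to reach, as a shift and turn from the pose commanded when the call began, along the tool's axes at that moment; what a row does not reach only later rows make up. A row lasts 1/12 s, in which the tool goes at most 41.7 mm and 7.16 degrees, less where a joint would pass 70% of its speed; a pose out of reach is approached as far as the arm can. A call with a gripper value outside its range is refused whole. The fingers move at their own pace and stop on an object; the grip force is fixed at half the most. Time passes only in rows, so rows that repeat a pose let the fingers close, or fill a call up. It gives the time, the measured TCP pose, the force, the opening and the grip force at its end, in the units of the state.
- monitor.read_state(): the state, without advancing time (a new reading comes with each control period).
- viewer.get_image(name): name is "scene" or "top" or "wrist"; returns (picture, depth): 420x560x3 uint8, red, green, blue; 420x560 float32, mm along the optical axis (not along the pixel's ray), 0 where there is no reading.
- viewer.camera_model(name): a dict with "mtx" (3x3 intrinsics, pixels), "R" (3x3) and "t" (3): a world point X has camera coordinates R X + t. Camera axes: x right, y down, z forward; pixel columns grow to the right and rows downward; lengths in mm; the calibration is good to about 2 mm. A picture is of the moment at which its call begins: read the wrist's pose just before it. camera_model takes no time and is no camera call; for the wrist camera it gives the pose at the moment of the call.
- workorder.finish_job(): hands the job in; it is judged then, once.
The state is a dict: "clock": time; "qpos": joint angles; "qd": joint speeds; "tau": joint torques, N m; "eef_pos": TCP position; "tool_rot": TCP orientation; "force": force on the tool from outside, world axes, zero at the start; "torque": the same for the moment, N m; "width": finger opening in mm; "gripper_force": force on a finger pad.
Only numpy, scipy, OpenCV 4.12 (cv2) and the standard library are available. Lean on these libraries where they do the work, as an engineer would, in place of code of your own. Each camera call takes 0.05 s, during which the arm holds its last target. There are 200 camera calls.

## Working session

There is one attempt and no reset: what is moved stays moved. The work goes in short steps, Python scripts to look and compute and a tool call to move; the robot and the scene stay as the last step left them, time stands still between calls to the robot, and variables do not carry over. Pictures are saved under pics/ and viewed, at most 14 in all, crops included, and the job is handed in when it is done.

Besides the shell and the picture viewer there is one more tool, called after "Call:" as name(argument=value, ...) on one line, values as JSON. arm_command: Moves the arm, as the interface text tells. Its arguments: {"type":"object","properties":{"series":{"type":"array","items":{"type":"number"}}},"required":["series"]}

```bash
mkdir -p pics; ls
python3 - <<'E'
from cell import monitor, viewer
import cv2,numpy as np
s=monitor.read_state();print({k:np.round(v,3) for k,v in s.items()})
for n in("top","scene"):
    p,d=viewer.get_image(n);cv2.imwrite(f"pics/{n}0.png",p[...,::-1]);np.savez(f"pics/{n}0.npz",p=p,d=d)
    m=viewer.camera_model(n);print(n,{k:np.round(v,3).tolist() for k,v in m.items()})
E
```

```text
pics
{'clock': np.float64(0.0), 'qpos': array([ 1.131,  0.629,  0.038,  1.518, -0.027,  0.996, -0.02 ]), 'qd': array([-0.001,  0.   , -0.002,  0.001, -0.   ,  0.002, -0.   ]), 'tau': array([ 0.0000e+00, -5.6340e+01,  1.2260e+00, -1.9345e+01,  1.1000e-02,
        1.1000e-02, -0.0000e+00]), 'eef_pos': array([ 237.145, -604.529,  230.396]), 'tool_rot': array([-3.14 ,  0.   ,  0.374]), 'force': array([-0.09 , -1.024,  0.278]), 'torque': array([-0.002,  0.012,  0.017]), 'gripper_force': np.float64(0.0), 'width': np.float64(85.524)}
top {'mtx': [[446.736, 0.0, 272.502], [0.0, 446.736, 205.467], [0.0, 0.0, 1.0]], 'R': [[0.017, -1.0, -0.012], [-0.996, -0.015, -0.087], [0.087, 0.014, -0.996]], 't': [-15.854, 511.561, 954.415]}
scene {'mtx': [[482.095, 0.0, 272.65], [0.0, 482.095, 206.187], [0.0, 0.0, 1.0]], 'R': [[0.106, 0.994, 0.001], [0.807, -0.085, -0.585], [-0.581, 0.062, -0.811]], 't': [-55.823, -377.468, 1215.743]}
```

View pics/top0.png

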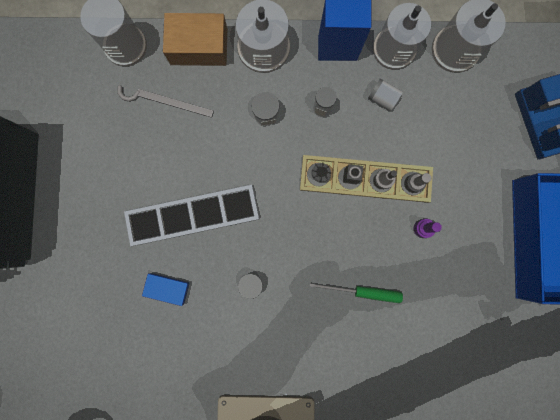

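View pics/scene0.png

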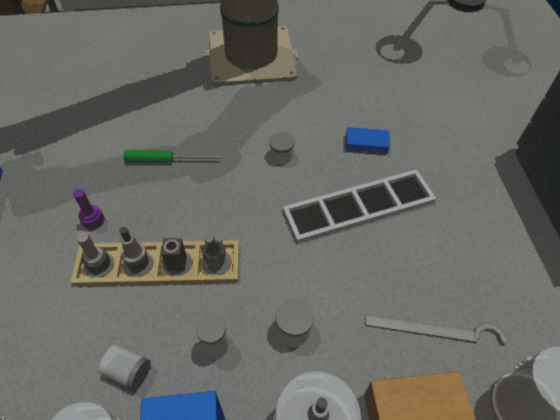

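The top view shows the carrier centred near (367,179). From left to right it holds the collet (320,173), square sleeve (352,174), taper holder with the dark stud (383,180) and shank chuck (416,182). The scene view confirms that order. The empty white rack is to its left, centred near (191,215). The purple look-alike is at (427,228), clear of the carrier.

```bash
cat > h.py <<'E'
import numpy as np,cv2
from cell import viewer,monitor
def ray(n,uv,z,m=None):
    m=m or viewer.camera_model(n);K,R,t=m["mtx"],np.array(m["R"]),np.array(m["t"])
    uv=np.atleast_2d(uv).astype(float);d=np.c_[uv,np.ones(len(uv))]@np.linalg.inv(K).T@R
    c=-R.T@t;return c+d*((z-c[2])/d[:,2])[:,None]
def cloud(n,d,m=None):
    m=m or viewer.camera_model(n);K,R,t=m["mtx"],np.array(m["R"]),np.array(m["t"])
    v,u=np.mgrid[:d.shape[0],:d.shape[1]]
    c=np.stack([u,v,np.ones_like(u)],-1)@np.linalg.inv(K).T*d[...,None]
    return (c-t)@R
def rect(mask,n,z):
    cs,_=cv2.findContours(mask.astype(np.uint8),cv2.RETR_EXTERNAL,cv2.CHAIN_APPROX_NONE)
    c=max(cs,key=cv2.contourArea)[:,0];w=ray(n,c,z)[:,:2].astype(np.float32)
    (cx,cy),(a,b),ang=cv2.minAreaRect(w)
    if a>b: ang+=90;a,b=b,a
    ang=(ang+90)%180-90
    return cx,cy,a,b,np.radians(ang),cv2.boundingRect(c)
E
python3 - <<'E'
from h import *
for n in("top","scene"):
    f=np.load(f"pics/{n}0.npz");p,d=f["p"],f["d"];X=cloud(n,d);h=cv2.cvtColor(p,cv2.COLOR_RGB2HSV)
    H,S,V=[h[...,i].astype(int) for i in range(3)]
    reg=(X[...,0]>350)&(X[...,0]<700)
    if n=="scene": print(cv2.mean(p[204:208,300:304]),)
    ply=(H>15)&(H<35)&(S>60)&(V>90)&reg
    wh=(S<40)&(V>150)&reg&(abs(X[...,2]-13)<25)
    for k,m in(("ply",ply),("wh",wh)): print(n,k,np.round(rect(m,n,15),3).tolist() if 0 else rect(m,n,15))
    # tops
    for k,z in(("collet",53),("sleeve",67),("taper",115),("shank",97)):
        q=(abs(X[...,2]-z)<4)&(X[...,0]>450)&(X[...,0]<660)&(X[...,1]>-360)&(X[...,1]<30)
        nn,l,s,c=cv2.connectedComponentsWithStats(q.astype(np.uint8))
        for i in range(1,nn):
            if s[i,4]>8: print(n,k,s[i,4],np.round(c[i]),np.round(ray(n,c[i],z)[0],1),np.round(np.median(X[l==i],0),1))
    print("bench",np.median(X[330:340,250:260,2]))
E
```

```text
top ply (576.1019897460938, -213.11802673339844, 78.98062896728516, 287.91448974609375, np.float64(-0.08062107673164176), (300, 155, 133, 47))
top wh (488.8857421875, 172.23275756835938, 76.80915832519531, 286.8212585449219, np.float64(0.22472627127821293), (124, 185, 134, 61))
top collet 104 [321. 171.] [ 583.7 -110.5   53. ] [ 583.3 -110.2   53.3]
top collet 34 [383. 180.] [ 567.  -240.7   53. ] [ 563.8 -236.3   52.1]
top collet 11 [416. 182.] [ 562.9 -312.2   53. ] [ 561.3 -310.7   52.1]
top sleeve 230 [354. 172.] [ 580.7 -178.7   67. ] [ 580.9 -178.8   67.3]
top sleeve 20 [383. 177.] [ 570.4 -238.6   67. ] [ 570.2 -237.6   68. ]
top sleeve 13 [419. 182.] [ 562.5 -312.7   67. ] [ 561.5 -310.6   67.4]
top taper 34 [393. 173.] [ 571.8 -247.3  115. ] [ 572.  -247.2  114.7]
top shank 78 [426. 178.] [ 566.6 -317.6   97. ] [ 566.3 -317.4   96.8]
bench 0.5525794169907094
(103.75, 105.0, 100.75, 0.0)
scene ply (576.27783203125, -212.11358642578125, 79.67546081542969, 289.2486572265625, np.float64(-0.0784379504280493), (71, 240, 168, 44))
scene wh (487.2393493652344, 173.87451171875, 76.36
[... 296 characters left out ...]
.9   52.6]
scene collet 35 [ 92. 254.] [ 573.9 -314.2   53. ] [ 574.7 -313.4   52.6]
scene collet 46 [173. 258.] [ 596.1 -177.2   53. ] [ 596.6 -176.7   52.9]
scene sleeve 35 [ 83. 203.] [ 474.5 -336.4   67. ] [ 475.9 -335.6   67.8]
scene sleeve 333 [171. 247.] [ 582.5 -178.    67. ] [ 583.2 -177.9   67.5]
scene sleeve 54 [132. 249.] [ 580.5 -243.    67. ] [ 581.8 -241.5   67. ]
scene sleeve 35 [ 90. 249.] [ 572.7 -312.8   67. ] [ 573.7 -311.4   66.5]
scene taper 58 [123. 230.] [ 573.5 -246.5  115. ] [ 573.4 -246.5  115.1]
scene shank 112 [ 82. 238.] [ 568.3 -316.8   97. ] [ 568.1 -316.8   97.1]
scene shank 23 [126. 238.] [ 575.9 -245.5   97. ] [ 577.2 -244.6   97.9]
bench 0.5544033105631181
```

```bash
cat >> h.py <<'E'
T=dict(collet=(585,-109.6),sleeve=(581.6,-178.3),taper=(572.7,-246.9),shank=(567.4,-317.2))
YC,YR=np.pi/2-.0795,np.pi/2+.225
P={k:(488-o*np.sin(.225),173+o*np.cos(.225)) for k,o in dict(collet=-105,sleeve=-35,taper=35,shank=105).items()}
def go(x,y,z,yaw,pose=None):
    s=monitor.read_state();p,r=(s["eef_pos"],s["tool_rot"]) if pose is None else pose
    d=np.array([x,y,z])-p;c,n=np.cos(r[2]),np.sin(r[2])
    o=np.array([c*d[0]+n*d[1],n*d[0]-c*d[1],-d[2]])/10
    print("t%.2f w%.1f"%(s["clock"],s["width"]),"cm",np.round(o,2),"deg",np.round(np.degrees(r[2]-yaw),2))
E
python3 -c "
from h import *
go(*T['shank'],150,YC)"
```

```text
t0.10 w85.5 cm [ 41.24 -14.7    8.05] deg -64.03
```

Call:
arm_command(series=[100,3,-1,0,-5,100,7,-2.5,0,-12,100,11,-4,0,-19,100,15,-5.3,0,-26,100,18.5,-6.6,0,-33])

```text
clock: 0.52
eef_pos: [387.0, -474.3, 231.1]
tool_rot: [-3.141, -0.001, 0.956]
force: [0.8, 0.5, 0.0]
width: 85.1
gripper_force: 0.0
```

```bash
python3 -c "
from h import *
go(*T['shank'],150,YC);s=monitor.read_state();print(s['eef_pos'],s['tool_rot'],s['qd'])"
```

```text
t0.52 w85.1 cm [23.24  5.68  8.11] deg -30.67
[ 386.97110837 -474.31912453  231.0720508 ] [-3.14133964e+00 -5.19704094e-04  9.55985919e-01] [-0.52224909 -0.03632615 -0.40767207  0.08571411  0.27282007 -0.02910659
  0.43811378]
```

Call:
arm_command(series=[100,4,1,1.6,-7,100,8,2,3.2,-14,100,12,3,4.8,-21,100,16,4,6.4,-28,100,19.8,4.9,8,-30.7])

```text
clock: 0.93
eef_pos: [534.0, -348.8, 154.5]
tool_rot: [-3.141, -0.0, 1.491]
force: [-1.0, -0.1, -0.4]
width: 85.6
gripper_force: 0.0
```

Call:
arm_command(series=[100,2,0,0,0,100,2,0,0,0,100,2,0,0,0,100,2,0,0,0,100,2,0,0,0])

```text
clock: 1.35
eef_pos: [533.8, -332.3, 155.6]
tool_rot: [-3.141, 0.002, 1.483]
force: [-0.2, -0.6, -0.1]
width: 85.1
gripper_force: 0.0
```

Run:
```python
from h import *
go(*T['shank'],60,YC);s=monitor.read_state();print(s['eef_pos'],s['tool_rot'],s['qd'])
m=viewer.camera_model("wrist");p,d=viewer.get_image("wrist");cv2.imwrite("pics/w1.png",p[...,::-1]);print(m)
X=cloud("wrist",d,m)
for z in(97,115,67,53):
    q=(abs(X[...,2]-z)<4)&(d>0);nn,l,s,c=cv2.connectedComponentsWithStats(q.astype(np.uint8))
    for i in range(1,nn):
        if s[i,4]>60: print(z,s[i,4],np.round(c[i]),np.round(ray("wrist",c[i],z,m)[0],1))
```

```text
t1.35 w85.1 cm [1.8  3.22 9.56] deg -0.49
[ 533.77213035 -332.32717796  155.59263638] [-3.14146368e+00  1.52909500e-03  1.48276685e+00] [ 7.74945148e-03 -2.56478587e-03 -3.03362725e-03  9.51849602e-05
 -1.60496895e-03 -1.61317086e-05 -1.58331736e-03]
{'mtx': array([[303.37985157,   0.        , 280.5011305 ],
       [  0.        , 303.37985157, 209.82094487],
       [  0.        ,   0.        ,   1.        ]]), 'R': array([[ 9.96212209e-01, -8.69547417e-02, -3.27016393e-04],
       [-8.26946374e-02, -9.48554954e-01,  3.05622472e-01],
       [-2.68855161e-02, -3.04437796e-01, -9.52152718e-01]]), 't': array([-560.62304772, -287.57101794,  221.69962049])}
97 623 [326. 204.] [ 567.2 -317.    97. ]
115 438 [335.  95.] [ 572.3 -247.3  115. ]
67 734 [331.   7.] [ 579.7 -190.9   67. ]
67 118 [313. 101.] [ 564.4 -248.    67. ]
67 95 [206. 222.] [ 473.  -333.1   67. ]
67 133 [116. 418.] [ 345.6 -537.1   67. ]
53 152 [326.  19.] [ 578.2 -194.    53. ]
53 113 [309. 102.] [ 563. -248.   53.]
53 83 [210. 216.] [ 473.  -333.3   53. ]
53 179 [114. 408.] [ 336.2 -539.7   53. ]
```

View pics/w1.png

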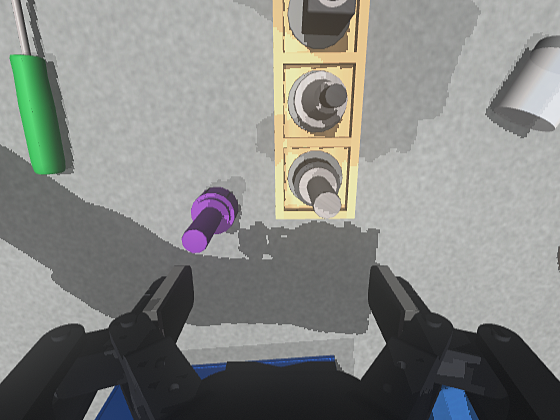

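The wrist view shows the shank top at (326,204), which casts to (567,-317) and agrees with the fixed cameras. The purple look-alike at (195,240) lies outside the finger path.

Call:
arm_command(series=[100,1,1.6,0,-0.5,100,1.8,3.2,1,-0.5,100,1.8,3.2,4,-0.5,100,1.8,3.2,7,-0.5,100,1.8,3.2,9.5,-0.5])

```text
clock: 1.82
eef_pos: [567.5, -316.3, 59.2]
tool_rot: [-3.142, 0.001, 1.493]
force: [0.0, -0.5, -0.1]
width: 85.4
gripper_force: 0.0
```

Call:
arm_command(series=[100,0,0,0,0,0,0,0,0,0,0,0,0,0,0,0,0,0,0,0,0,0,0,0,0])

```text
clock: 2.23
eef_pos: [569.3, -315.9, 62.5]
tool_rot: [3.138, 0.001, 1.494]
force: [0.5, -0.3, -0.9]
width: 39.0
gripper_force: 0.0
```

Call:
arm_command(series=[0,0,0,0,0,0,0,0,0,0,0,0,0,0,0,0,0,0,0,0,0,0,0,0,0])

```text
clock: 2.65
eef_pos: [568.5, -315.5, 61.8]
tool_rot: [3.14, 0.001, 1.494]
force: [-1.0, 0.4, 6.4]
width: 18.0
gripper_force: 58.3
```

Call:
arm_command(series=[0,0,0,-1,0,0,0,0,-4,0,0,0,0,-7.5,0,0,0,0,-11,0,0,0,0,-13,0])

```text
clock: 3.07
eef_pos: [569.5, -315.4, 194.5]
tool_rot: [3.137, 0.001, 1.494]
force: [1.4, -0.3, -2.7]
width: 18.7
gripper_force: 59.1
```

```bash
python3 -c "
from h import *
go(*P['shank'],192,YR);print(P)"
```

```text
t3.07 w18.7 cm [ 58.1  -14.97   0.25] deg -17.27
{'collet': (np.float64(511.42616802383327), np.float64(70.64661875776095)), 'sleeve': (np.float64(495.8087226746111), np.float64(138.88220625258697)), 'taper': (np.float64(480.1912773253889), np.float64(207.11779374741303)), 'shank': (np.float64(464.57383197616673), np.float64(275.35338124223904))}
```

Call:
arm_command(series=[0,2,-0.5,0,0,0,5.5,-1.4,0,0,0,9.5,-2.4,0,0,0,13.5,-3.5,0,0,0,17.5,-4.5,0,0])

```text
clock: 3.48
eef_pos: [535.4, -135.4, 190.6]
tool_rot: [-3.141, -0.0, 1.494]
force: [2.3, 0.5, -3.2]
width: 18.8
gripper_force: 59.1
```

Call:
arm_command(series=[0,4,-1,0,0,0,8,-2,0,0,0,12,-3.1,0,0,0,16,-4.1,0,0,0,20,-5.2,0,0])

```text
clock: 3.9
eef_pos: [499.3, 68.1, 190.8]
tool_rot: [3.141, -0.0, 1.494]
force: [1.0, 1.5, -3.3]
width: 18.6
gripper_force: 59.1
```

Call:
arm_command(series=[0,4,-1,0,-4,0,8,-2.1,0,-8,0,12,-3.1,0,-12,0,15.5,-4,0,-16,0,18,-4.7,0,-17.3])

```text
clock: 4.32
eef_pos: [465.4, 253.8, 190.9]
tool_rot: [3.141, -0.002, 1.803]
force: [-0.2, 0.2, -2.5]
width: 18.3
gripper_force: 59.1
```

Call:
arm_command(series=[0,1,0,0,0,0,1,0,0,0,0,1,0,0,0,0,1,0,0,0,0,1,0,0,0])

```text
clock: 4.73
eef_pos: [465.4, 256.7, 190.3]
tool_rot: [-3.141, 0.002, 1.793]
force: [0.7, -1.2, -3.4]
width: 18.8
gripper_force: 59.1
```

Run:
```python
from h import *
m=viewer.camera_model("wrist");p,d=viewer.get_image("wrist");cv2.imwrite("pics/w2.png",p[...,::-1])
h=cv2.cvtColor(p,cv2.COLOR_RGB2HSV);X=cloud("wrist",d,m)
go(*P['shank'],62,YR)
w=(h[...,1]<40)&(h[...,2]>150)&(abs(X[...,2]-15)<6)
cs,_=cv2.findContours(w.astype(np.uint8),0,1);c=max(cs,key=cv2.contourArea)[:,0]
b=cv2.boxPoints(cv2.minAreaRect(ray("wrist",c,15,m)[:,:2].astype(np.float32)));print(b)
```

```text
t4.78 w18.5 cm [ 1.81  0.33 12.83] deg -0.15
[[418.59525 304.20798]
 [450.73575 164.68242]
 [526.8607  182.21823]
 [494.72018 321.74377]]
```

View pics/w2.png

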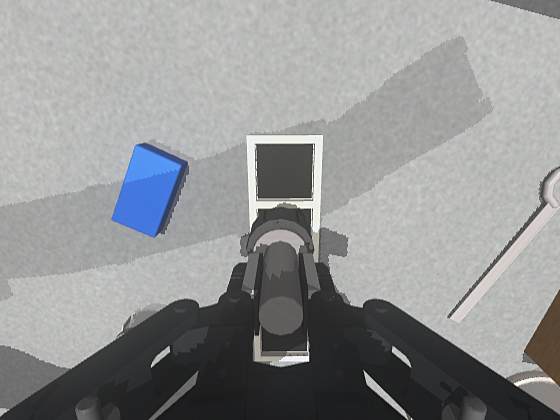

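The wrist view shows the shank chuck upright in the fingers. The rack end is at (285,135) and its pocket (283,170) lies where I computed it. Lowering now.

Call:
arm_command(series=[0,1.2,0.2,0,0,0,1.8,0.3,2,0,0,1.8,0.3,5.5,0,0,1.8,0.3,8.5,0,0,1.8,0.3,10.5,0])

```text
clock: 5.2
eef_pos: [462.8, 277.2, 83.1]
tool_rot: [-3.139, 0.0, 1.796]
force: [-0.7, -0.7, -2.9]
width: 18.2
gripper_force: 59.0
```

Call:
arm_command(series=[0,0,0,1.2,0,0,0,0,1.8,0,0,0,0,2.1,0,0,0,0,2.3,0,0,0,0,2.3,0])

```text
clock: 5.62
eef_pos: [464.2, 277.8, 62.8]
tool_rot: [3.14, -0.001, 1.796]
force: [-0.2, 0.1, -2.6]
width: 18.8
gripper_force: 59.0
```

Call:
arm_command(series=[0,0,0,0.1,0,0,0,0,0.1,0,0,0,0,0.15,0,0,0,0,0.15,0,0,0,0,0.15,0])

```text
clock: 6.03
eef_pos: [464.2, 277.6, 61.8]
tool_rot: [3.14, -0.0, 1.796]
force: [-1.1, -0.4, 4.4]
width: 18.5
gripper_force: 59.9
```

Call:
arm_command(series=[40,0,0,0,0,60,0,0,0,0,100,0,0,0,0,100,0,0,0,0,100,0,0,0,0])

```text
clock: 6.45
eef_pos: [463.7, 277.4, 60.8]
tool_rot: [-3.142, -0.0, 1.796]
force: [0.6, -0.5, -0.7]
width: 77.6
gripper_force: 0.0
```

Call:
arm_command(series=[100,0,0,-1,0,100,0,0,-4,0,100,0,0,-7,0,100,0,0,-9,0,100,0,0,-10,0])

```text
clock: 6.87
eef_pos: [464.9, 278.3, 164.2]
tool_rot: [3.137, -0.002, 1.796]
force: [0.2, 0.9, 0.4]
width: 85.7
gripper_force: 0.0
```

Run:
```python
from h import *
m=viewer.camera_model("wrist");p,d=viewer.get_image("wrist");X=cloud("wrist",d,m)
q=(abs(X[...,2]-97)<4)&(d>0);nn,l,s,c=cv2.connectedComponentsWithStats(q.astype(np.uint8))
for i in range(1,nn):
    if s[i,4]>60: print(s[i,4],np.round(c[i]),np.round(ray("wrist",c[i],97,m)[0],1))
print(P['shank']);go(*T['taper'],160,YC)
```

```text
540 [278. 227.] [464.1 276.   97. ]
(np.float64(464.57383197616673), np.float64(275.35338124223904))
t6.92 w85.5 cm [-53.61  -1.27   0.47] deg 17.46
```

Call:
arm_command(series=[100,-4,0,0,0,100,-8,0,0,0,100,-12,-0.3,0,0,100,-16,-0.4,0,0,100,-20,-0.5,0,0])

```text
clock: 7.33
eef_pos: [502.7, 79.3, 160.0]
tool_rot: [-3.14, 0.0, 1.797]
force: [1.0, -0.2, -0.1]
width: 85.4
gripper_force: 0.0
```

Call:
arm_command(series=[100,-4,0,0,0,100,-8,0,0,0,100,-12,-0.3,0,0,100,-16,-0.4,0,0,100,-20,-0.5,0,0])

```text
clock: 7.75
eef_pos: [542.5, -116.8, 159.9]
tool_rot: [-3.14, -0.001, 1.796]
force: [0.3, 1.7, 0.2]
width: 85.4
gripper_force: 0.0
```

Call:
arm_command(series=[100,-4,0,0,5,100,-8,0,0,11,100,-11,0,0,17.5,100,-13.5,0,0,17.5,100,-13.5,0,0,17.5])

```text
clock: 8.17
eef_pos: [572.6, -254.1, 159.4]
tool_rot: [-3.141, 0.005, 1.482]
force: [0.0, -0.2, -1.1]
width: 85.3
gripper_force: 0.0
```

Run:
```python
from h import *
go(*T['taper'],89,YC)
```

```text
t8.17 w85.3 cm [ 0.72 -0.05  7.04] deg -0.51
```

Call:
arm_command(series=[100,0.4,0,0,-0.5,100,0.7,0,2,-0.5,100,0.7,0,4.5,-0.5,100,0.7,0,6.5,-0.5,100,0.7,0,7,-0.5])

```text
clock: 8.58
eef_pos: [571.4, -236.0, 87.2]
tool_rot: [-3.135, -0.003, 1.503]
force: [-1.1, 0.8, -0.4]
width: 85.6
gripper_force: 0.0
```

Call:
arm_command(series=[100,0,0,0,0,0,0,0,0,0,0,0,0,0,0,0,0,0,0,0,0,0,0,0,0])

```text
clock: 9.0
eef_pos: [574.8, -239.6, 92.1]
tool_rot: [3.14, 0.001, 1.499]
force: [-1.0, 0.5, -0.3]
width: 38.4
gripper_force: 0.0
```

Call:
arm_command(series=[0,0,0,0,0,0,0,0,0,0,0,0,0,0,0,0,0,0,0,0,0,0,0,0,0])

```text
clock: 9.42
eef_pos: [574.0, -239.6, 91.5]
tool_rot: [3.141, 0.0, 1.499]
force: [-1.9, 1.3, 5.8]
width: 10.8
gripper_force: 58.5
```

The last reading was taken before the arm had settled, so the stud sits 7 mm off pad centre. I'll regrip it centred.

Call:
arm_command(series=[50,0,0,0,0,50,0,0,0,0,50,0,0,0,0,50,-0.4,0,0.1,0,50,-0.75,0,0.2,0])

```text
clock: 9.83
eef_pos: [573.6, -247.0, 88.7]
tool_rot: [3.142, -0.0, 1.5]
force: [-0.7, -0.1, 0.2]
width: 42.8
gripper_force: 0.0
```

Call:
arm_command(series=[50,0,0,0,0,50,0,0,0,0,0,0,0,0,0,0,0,0,0,0,0,0,0,0,0])

```text
clock: 10.25
eef_pos: [573.4, -246.7, 89.0]
tool_rot: [-3.141, -0.0, 1.5]
force: [-0.3, -0.0, -0.1]
width: 11.0
gripper_force: 58.4
```

Call:
arm_command(series=[0,0,0,0,0,0,0,0,0,0,0,0,0,0,0,0,0,0,0,0,0,0,0,0,0])

```text
clock: 10.67
eef_pos: [573.4, -246.8, 89.0]
tool_rot: [-3.141, -0.0, 1.5]
force: [-0.8, 0.7, 2.6]
width: 10.8
gripper_force: 58.5
```

Call:
arm_command(series=[0,0,0,-1,0,0,0,0,-4,0,0,0,0,-7,0,0,0,0,-9,0,0,0,0,-10,0])

```text
clock: 11.08
eef_pos: [575.1, -247.3, 192.1]
tool_rot: [3.137, 0.001, 1.5]
force: [0.6, -0.1, -3.9]
width: 11.0
gripper_force: 59.1
```

Call:
arm_command(series=[0,0,0,0,0,0,0,0,0,0,0,0,0,0,0,0,0,0,0,0,0,0,0,0,0])

```text
clock: 11.5
eef_pos: [572.7, -246.6, 187.3]
tool_rot: [-3.139, -0.001, 1.5]
force: [0.5, 0.8, -2.8]
width: 11.2
gripper_force: 59.1
```

Run:
```python
from h import *
go(*P['taper'],190,YR)
```

```text
t11.50 w11.2 cm [ 44.6  -12.45  -0.27] deg -16.97
```

Call:
arm_command(series=[0,2,-0.5,0,0,0,5.5,-1.5,0,0,0,9.5,-2.6,0,0,0,13.5,-3.8,0,0,0,17.5,-4.9,0,0])

```text
clock: 11.92
eef_pos: [536.0, -67.3, 188.2]
tool_rot: [-3.14, -0.0, 1.499]
force: [1.3, 0.0, -3.3]
width: 10.4
gripper_force: 58.9
```

Call:
arm_command(series=[0,4,-1.1,0,0,0,8,-2.2,0,0,0,12,-3.3,0,0,0,16,-4.5,0,0,0,19.5,-5.4,0,0])

```text
clock: 12.33
eef_pos: [495.7, 132.4, 188.5]
tool_rot: [-3.14, -0.001, 1.501]
force: [0.7, -0.6, -3.7]
width: 10.9
gripper_force: 58.9
```

Call:
arm_command(series=[0,3,-0.8,0,-5,0,5.5,-1.5,0,-11,0,7,-2,0,-17,0,7.5,-2.1,0,-17,0,7.5,-2.1,0,-17])

```text
clock: 12.75
eef_pos: [481.0, 207.2, 188.5]
tool_rot: [-3.141, -0.001, 1.796]
force: [-0.3, 0.2, -3.6]
width: 10.8
gripper_force: 58.9
```

Call:
arm_command(series=[0,0,0,0,0,0,0,0,0,0,0,0,0,0,0,0,0,0,0,0,0,0,0,0,0])

```text
clock: 13.17
eef_pos: [481.8, 204.9, 188.9]
tool_rot: [3.142, 0.0, 1.794]
force: [0.8, 0.9, -3.2]
width: 11.3
gripper_force: 58.9
```

Run:
```python
from h import *
go(*P['taper'],89,YR)
```

```text
t13.17 w11.3 cm [ 0.25 -0.11  9.99] deg -0.09
```

Call:
arm_command(series=[0,0.2,0,1,0,0,0.2,-0.1,4,0,0,0.2,-0.1,6.5,0,0,0.2,-0.1,8.5,0,0,0.2,-0.1,9.2,0])

```text
clock: 13.58
eef_pos: [478.1, 206.5, 93.7]
tool_rot: [-3.136, 0.001, 1.796]
force: [-0.6, 0.7, -3.6]
width: 10.9
gripper_force: 58.8
```

Call:
arm_command(series=[0,0,0,0.2,0,0,0,0,0.4,0,0,0,0,0.5,0,0,0,0,0.5,0,0,0,0,0.5,0])

```text
clock: 14.0
eef_pos: [480.8, 207.8, 92.8]
tool_rot: [3.14, -0.0, 1.796]
force: [0.2, 0.3, -4.0]
width: 11.2
gripper_force: 58.8
```

Call:
arm_command(series=[0,0,0,0.1,0,0,0,0,0.2,0,0,0,0,0.3,0,0,0,0,0.33,0,0,0,0,0.33,0])

```text
clock: 14.42
eef_pos: [480.3, 207.6, 88.9]
tool_rot: [3.141, 0.0, 1.796]
force: [-0.6, -0.6, 1.7]
width: 10.9
gripper_force: 59.7
```

Call:
arm_command(series=[0,0,0,0,0,0,0,0,0,0,0,0,0,0.06,0,0,0,0,0.1,0,0,0,0,0.1,0])

```text
clock: 14.83
eef_pos: [480.5, 207.7, 88.9]
tool_rot: [3.14, 0.0, 1.796]
force: [-2.4, -1.1, 13.0]
width: 11.0
gripper_force: 60.9
```

Call:
arm_command(series=[0,0,0,-0.1,0,40,0,0,-0.1,0,60,0,0,-0.1,0,100,0,0,-0.1,0,100,0,0,-0.1,0])

```text
clock: 15.25
eef_pos: [480.2, 207.6, 88.4]
tool_rot: [-3.142, -0.0, 1.796]
force: [0.3, 0.7, -0.5]
width: 59.1
gripper_force: 0.0
```

Call:
arm_command(series=[100,0,0,0,0,100,0,0,-1,0,100,0,0,-4,0,100,0,0,-7,0,100,0,0,-8,0])

```text
clock: 15.67
eef_pos: [481.9, 208.8, 172.6]
tool_rot: [3.136, -0.002, 1.796]
force: [-0.1, 0.5, -0.0]
width: 85.1
gripper_force: 0.0
```

Run:
```python
from h import *
m=viewer.camera_model("wrist");p,d=viewer.get_image("wrist");X=cloud("wrist",d,m)
for z in(97,115):
  q=(abs(X[...,2]-z)<4)&(d>0);nn,l,s,c=cv2.connectedComponentsWithStats(q.astype(np.uint8))
  for i in range(1,nn):
    if s[i,4]>60: print(z,s[i,4],np.round(c[i]),np.round(ray("wrist",c[i],z,m)[0],1))
print(P['taper']);go(*T['sleeve'],160,YC)
```

```text
97 633 [276. 128.] [464.2 275.2  97. ]
115 259 [277. 230.] [480.2 207.8 115. ]
(np.float64(480.1912773253889), np.float64(207.11779374741303))
t15.72 w85.5 cm [-39.96   1.02   1.31] deg 17.47
```

Call:
arm_command(series=[100,-3.5,0,0,0,100,-7.5,0.2,0,0,100,-11.5,0.3,0,0,100,-15.5,0.4,0,0,100,-19.5,0.5,0,0])

```text
clock: 16.13
eef_pos: [528.4, 16.7, 168.3]
tool_rot: [-3.141, 0.0, 1.797]
force: [1.0, 0.7, -0.4]
width: 85.5
gripper_force: 0.0
```

Call:
arm_command(series=[100,-4,0.1,0,3,100,-8,0.2,0,7,100,-12,0.3,0,11,100,-16,0.4,0,15,100,-20,0.5,0,17.5])

```text
clock: 16.55
eef_pos: [577.8, -177.3, 168.2]
tool_rot: [-3.141, -0.0, 1.487]
force: [0.5, 1.3, -0.4]
width: 85.3
gripper_force: 0.0
```

Call:
arm_command(series=[100,0,0,3,0,100,0,0,5,0,100,0,0,6,0,100,0,0,6,0,100,0,0,6,0])

```text
clock: 16.97
eef_pos: [578.0, -174.3, 108.3]
tool_rot: [-3.141, -0.001, 1.492]
force: [0.6, 0.3, 0.3]
width: 85.6
gripper_force: 0.0
```

Run:
```python
from h import *
go(*T['sleeve'],29,YC)
```

```text
t16.97 w85.6 cm [-0.37  0.39  7.93] deg 0.04
```

Call:
arm_command(series=[100,-0.4,0.4,1,0,100,-0.4,0.4,4,0,100,-0.4,0.4,6.5,0,100,-0.4,0.4,7.8,0,100,-0.4,0.4,7.8,0])

```text
clock: 17.38
eef_pos: [580.4, -179.0, 28.3]
tool_rot: [-3.138, -0.001, 1.491]
force: [0.8, -0.5, 0.0]
width: 85.4
gripper_force: 0.0
```

Call:
arm_command(series=[100,0,0,0,0,50,0,0,0,0,35,0,0,0,0,0,0,0,0,0,0,0,0,0,0])

```text
clock: 17.8
eef_pos: [582.5, -179.8, 31.7]
tool_rot: [3.14, 0.0, 1.491]
force: [-0.3, -0.3, -0.0]
width: 38.6
gripper_force: 0.0
```

Call:
arm_command(series=[0,0,0,0,0,0,0,0,0,0,0,0,0,0,0,0,0,0,0,0,0,0,0,0,0])

```text
clock: 18.22
eef_pos: [582.2, -179.8, 31.6]
tool_rot: [3.14, 0.001, 1.491]
force: [-0.9, -1.2, 5.9]
width: 31.5
gripper_force: 59.9
```

Call:
arm_command(series=[0,0,0,-1,0,0,0,0,-4,0,0,0,0,-7,0,0,0,0,-9,0,0,0,0,-9.5,0])

```text
clock: 18.63
eef_pos: [584.0, -179.9, 129.4]
tool_rot: [3.135, 0.001, 1.491]
force: [1.0, -0.1, -3.3]
width: 31.2
gripper_force: 59.8
```

Call:
arm_command(series=[0,0,0,0,0,0,0,0,0,0,0,0,0,0,0,0,0,0,0,0,0,0,0,0,0])

```text
clock: 19.05
eef_pos: [581.0, -179.3, 124.1]
tool_rot: [-3.139, -0.001, 1.491]
force: [-0.0, -0.1, -2.2]
width: 31.0
gripper_force: 59.9
```

Run:
```python
from h import *
go(*P['sleeve'],127,YR)
```

```text
t19.05 w31.0 cm [ 31.03 -11.03  -0.29] deg -17.47
```

Call:
arm_command(series=[0,2,-0.7,0,0,0,5.5,-2,0,0,0,9,-3.2,0,0,0,12.5,-4.4,0,0,0,16,-5.7,0,0])

```text
clock: 19.47
eef_pos: [537.1, -14.0, 125.0]
tool_rot: [-3.141, -0.0, 1.49]
force: [0.2, 1.7, -4.2]
width: 31.3
gripper_force: 59.9
```

Call:
arm_command(series=[0,4,-1.4,0,-4,0,8,-2.8,0,-8,0,11.5,-4.1,0,-12,0,14,-5,0,-16,0,15,-5.3,0,-17.5])

```text
clock: 19.88
eef_pos: [495.0, 144.2, 125.4]
tool_rot: [-3.141, -0.004, 1.807]
force: [-0.7, 0.1, -2.6]
width: 31.3
gripper_force: 59.9
```

Call:
arm_command(series=[0,0,0,0,0,0,0,0,0,0,0,0,0,0,0,0,0,0,0,0,0,0,0,0,0])

```text
clock: 20.3
eef_pos: [497.4, 136.3, 125.4]
tool_rot: [-3.141, 0.001, 1.793]
force: [0.0, -0.3, -2.3]
width: 31.4
gripper_force: 59.9
```

Run:
```python
from h import *
go(*P['sleeve'],31.6,YR)
```

```text
t20.30 w31.4 cm [ 0.28 -0.1   9.38] deg -0.17
```

Call:
arm_command(series=[0,0.2,0,1,0,0,0.2,-0.1,4,0,0,0.2,-0.1,6.5,0,0,0.2,-0.1,8.2,0,0,0.2,-0.1,8.8,0])

```text
clock: 20.72
eef_pos: [493.8, 139.0, 34.6]
tool_rot: [-3.137, 0.001, 1.796]
force: [-0.8, -0.6, -3.5]
width: 31.1
gripper_force: 59.8
```

Call:
arm_command(series=[0,0,0,0,0,0,0,0,0.1,0,0,0,0,0.25,0,0,0,0,0.4,0,0,0,0,0.4,0])

```text
clock: 21.13
eef_pos: [496.1, 140.1, 34.2]
tool_rot: [3.14, -0.0, 1.796]
force: [-0.5, 0.4, -3.7]
width: 31.3
gripper_force: 59.8
```

Call:
arm_command(series=[0,0,0,0.1,0,0,0,0,0.2,0,0,0,0,0.2,0,0,0,0,0.2,0,0,0,0,0.2,0])

```text
clock: 21.55
eef_pos: [495.5, 140.0, 31.6]
tool_rot: [3.142, -0.0, 1.796]
force: [-0.6, -0.1, -2.4]
width: 31.2
gripper_force: 59.8
```

Call:
arm_command(series=[0,0,0,0.05,0,0,0,0,0.05,0,0,0,0,0.1,0,0,0,0,0.1,0,0,0,0,0.1,0])

```text
clock: 21.97
eef_pos: [495.5, 140.0, 31.6]
tool_rot: [3.141, 0.0, 1.796]
force: [-2.3, -0.1, 9.7]
width: 31.5
gripper_force: 61.4
```

Contact. Releasing.

Call:
arm_command(series=[0,0,0,-0.1,0,60,0,0,-0.1,0,80,0,0,-0.1,0,100,0,0,-0.1,0,100,0,0,-0.1,0])

```text
clock: 22.38
eef_pos: [495.7, 140.0, 31.5]
tool_rot: [3.141, -0.0, 1.796]
force: [0.3, 0.3, -0.8]
width: 78.1
gripper_force: 0.0
```

Call:
arm_command(series=[100,0,0,0,0,100,0,0,-2,0,100,0,0,-6,0,100,0,0,-10,0,100,0,0,-13,0])

```text
clock: 22.8
eef_pos: [495.9, 140.3, 164.0]
tool_rot: [3.14, -0.0, 1.797]
force: [1.0, -0.3, 0.6]
width: 85.4
gripper_force: 0.0
```

Run:
```python
from h import *
m=viewer.camera_model("wrist");p,d=viewer.get_image("wrist");X=cloud("wrist",d,m)
for z in(67,115):
  q=(abs(X[...,2]-z)<4)&(d>0);nn,l,s,c=cv2.connectedComponentsWithStats(q.astype(np.uint8))
  for i in range(1,nn):
    if s[i,4]>150: print(z,s[i,4],np.round(c[i]),np.round(ray("wrist",c[i],z,m)[0],1))
print(P['sleeve']);go(*T['collet'],160,YC)
```

```text
67 1441 [280. 210.] [495.1 142.1  67. ]
115 345 [280. 130.] [480.3 207.  115. ]
(np.float64(495.8087226746111), np.float64(138.88220625258697))
t22.85 w85.4 cm [-26.4    2.77   0.88] deg 17.48
```

Call:
arm_command(series=[100,-3,0.3,0,0,100,-7,0.7,0,0,100,-11,1.2,0,0,100,-15,1.6,0,0,100,-18,1.9,0,0])

```text
clock: 23.27
eef_pos: [554.9, -35.4, 161.4]
tool_rot: [-3.141, 0.002, 1.793]
force: [-0.0, 0.6, -0.3]
width: 85.4
gripper_force: 0.0
```

Call:
arm_command(series=[100,-3,0.3,0,5,100,-6,0.6,0,11,100,-8.2,0.9,2,17.5,100,-8.2,0.9,4,17.5,100,-8.2,0.9,6,17.5])

```text
clock: 23.68
eef_pos: [581.7, -111.8, 100.8]
tool_rot: [3.141, 0.001, 1.487]
force: [0.0, 1.6, -0.2]
width: 85.2
gripper_force: 0.0
```

Call:
arm_command(series=[100,0,0,1,0,100,0,0,1,0,100,0,0,1,0,100,0,0,1,0,100,0,0,1,0])

```text
clock: 24.1
eef_pos: [582.3, -108.9, 92.8]
tool_rot: [3.139, 0.0, 1.491]
force: [0.9, -0.2, 0.8]
width: 85.4
gripper_force: 0.0
```

Run:
```python
from h import *
go(*T['collet'],23,YC)
```

```text
t24.10 w85.4 cm [-0.05  0.27  6.98] deg -0.0
```

Call:
arm_command(series=[100,0,0.3,1,0,100,0,0.3,4,0,100,0,0.3,6,0,100,0,0.3,6.8,0,100,0,0.3,6.8,0])

```text
clock: 24.52
eef_pos: [583.1, -109.1, 21.7]
tool_rot: [-3.138, -0.0, 1.491]
force: [-0.9, -0.4, -0.4]
width: 85.4
gripper_force: 0.0
```

Call:
arm_command(series=[100,0,0,0,0,100,0,0,0,0,60,0,0,0,0,0,0,0,0,0,0,0,0,0,0])

```text
clock: 24.93
eef_pos: [585.0, -109.5, 24.5]
tool_rot: [3.14, 0.0, 1.491]
force: [-0.5, 0.5, 0.5]
width: 51.4
gripper_force: 0.0
```

Call:
arm_command(series=[0,0,0,0,0,0,0,0,0,0,0,0,0,0,0,0,0,0,0,0,0,0,0,0,0])

```text
clock: 25.35
eef_pos: [584.7, -109.5, 24.5]
tool_rot: [3.141, 0.0, 1.491]
force: [-1.8, 0.2, 5.8]
width: 39.6
gripper_force: 59.8
```

Call:
arm_command(series=[0,0,0,-1,0,0,0,0,-4,0,0,0,0,-7,0,0,0,0,-8.5,0,0,0,0,-9,0])

```text
clock: 25.77
eef_pos: [586.2, -109.5, 117.0]
tool_rot: [3.136, 0.0, 1.491]
force: [-0.2, -0.1, -2.7]
width: 39.2
gripper_force: 61.1
```

Call:
arm_command(series=[0,0,0,0,0,0,0,0,0,0,0,0,0,0,0,0,0,0,0,0,0,0,0,0,0])

```text
clock: 26.18
eef_pos: [583.6, -109.2, 112.3]
tool_rot: [-3.139, -0.0, 1.491]
force: [-0.4, 0.1, -2.0]
width: 39.5
gripper_force: 61.1
```

Run:
```python
from h import *
go(*P['collet'],115,YR)
```

```text
t26.18 w39.5 cm [17.35 -8.63 -0.27] deg -17.47
```

Call:
arm_command(series=[0,1.5,-0.7,0,0,0,4,-2,0,0,0,7,-3.5,0,0,0,9,-4.5,0,0,0,11,-5.5,0,0])

```text
clock: 26.6
eef_pos: [537.3, 6.4, 113.0]
tool_rot: [-3.14, -0.0, 1.492]
force: [0.4, -0.1, -1.6]
width: 39.2
gripper_force: 61.0
```

Call:
arm_command(series=[0,2,-1,0,-5,0,4,-2,0,-10,0,5.8,-2.9,0,-15,0,6.3,-3.1,0,-17.5,0,6.3,-3.1,0,-17.5])

```text
clock: 27.02
eef_pos: [511.9, 71.9, 113.3]
tool_rot: [-3.141, -0.001, 1.801]
force: [0.5, 0.2, -2.3]
width: 39.3
gripper_force: 61.0
```

Call:
arm_command(series=[0,0,0,0,0,0,0,0,0,0,0,0,0,0,0,0,0,0,0,0,0,0,0,0,0])

```text
clock: 27.43
eef_pos: [512.7, 69.1, 113.5]
tool_rot: [3.142, 0.0, 1.794]
force: [0.8, 0.3, -2.4]
width: 39.0
gripper_force: 61.0
```

Run:
```python
from h import *
go(*P['collet'],24.5,YR)
```

```text
t27.43 w39.0 cm [ 0.18 -0.09  8.9 ] deg -0.08
```

Call:
arm_command(series=[0,0.2,0,1,0,0,0.2,-0.1,4,0,0,0.2,-0.1,6.5,0,0,0.2,-0.1,7.8,0,0,0.2,-0.1,8.3,0])

```text
clock: 27.85
eef_pos: [509.3, 71.5, 27.9]
tool_rot: [-3.137, -0.0, 1.796]
force: [0.2, 0.6, -1.4]
width: 39.3
gripper_force: 61.0
```

Call:
arm_command(series=[0,0,0,0,0,0,0,0,0.1,0,0,0,0,0.25,0,0,0,0,0.4,0,0,0,0,0.4,0])

```text
clock: 28.27
eef_pos: [511.6, 71.7, 27.1]
tool_rot: [3.14, 0.0, 1.796]
force: [0.7, -0.5, -1.7]
width: 39.2
gripper_force: 61.0
```

Call:
arm_command(series=[0,0,0,0.1,0,0,0,0,0.2,0,0,0,0,0.25,0,0,0,0,0.25,0,0,0,0,0.25,0])

```text
clock: 28.68
eef_pos: [511.3, 71.7, 24.5]
tool_rot: [3.141, 0.0, 1.796]
force: [-1.2, -1.1, 4.9]
width: 39.6
gripper_force: 61.5
```

Contact. Releasing, retreating, then checking.

Call:
arm_command(series=[60,0,0,0,0,80,0,0,0,0,100,0,0,0,0,100,0,0,0,0,100,0,0,0,0])

```text
clock: 29.1
eef_pos: [511.1, 71.7, 24.0]
tool_rot: [-3.142, -0.0, 1.796]
force: [-0.6, 0.6, -0.8]
width: 85.4
gripper_force: 0.0
```

Call:
arm_command(series=[100,0,0,0,0,100,0,0,-2,0,100,0,0,-6,0,100,0,0,-10,0,100,0,0,-14,0])

```text
clock: 29.52
eef_pos: [510.3, 71.7, 165.3]
tool_rot: [-3.14, -0.0, 1.797]
force: [0.9, -0.5, 0.4]
width: 85.5
gripper_force: 0.0
```

Call:
arm_command(series=[100,-4,0,0,0,100,-8,0,0,0,100,-12,0,0,0,100,-14,0,0,0,100,-14,0,0,0])

```text
clock: 29.93
eef_pos: [542.8, -72.0, 163.8]
tool_rot: [-3.141, 0.004, 1.787]
force: [0.6, 0.2, 0.2]
width: 85.1
gripper_force: 0.0
```

Run:
```python
from h import *
m=viewer.camera_model("wrist");p,d=viewer.get_image("wrist");cv2.imwrite("pics/w9.png",p[...,::-1])
p2,d2=viewer.get_image("scene");cv2.imwrite("pics/s9.png",p2[130:260,250:450,::-1].repeat(3,0).repeat(3,1))
for n,dd,mm in(("wrist",d,m),("scene",d2,viewer.camera_model("scene"))):
  X=cloud(n,dd,mm)
  for k,z in dict(collet=53,sleeve=67,taper=115,shank=97).items():
    q=(abs(X[...,2]-z)<4)&(dd>0)&(np.hypot(X[...,0]-P[k][0],X[...,1]-P[k][1])<30)
    if q.any(): v,u=np.nonzero(q);print(n,k,np.round(ray(n,[u.mean(),v.mean()],z,mm)[0,:2]-P[k],1),len(u))
```

```text
wrist collet [ 0.2 -1.6] 1037
scene collet [2.3 0.3] 168
scene sleeve [0.9 1.6] 259
scene taper [ 1.4 -1. ] 40
scene shank [ 1.4 -1.2] 85
```

View pics/s9.png

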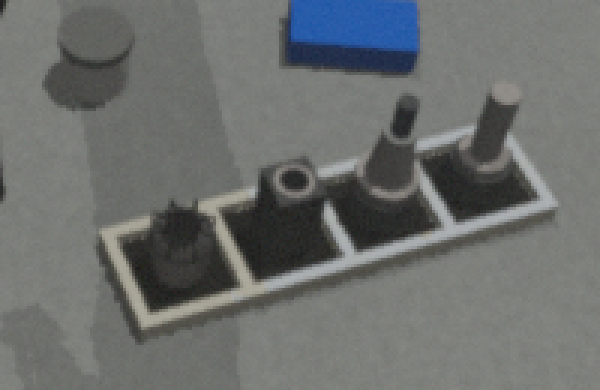

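The crop shows all four tools upright in the rack: collet (180,245), sleeve (290,185), taper holder (395,150) and shank chuck (490,130). Each is within about 3 mm of its pocket centre, in mirrored order, so I'm handing in.

```bash
python3 -c "
from cell import workorder
print(workorder.finish_job())"
```

```text
the job is handed in; nothing more can be done
None
```

All four tools stand upright in the white rack in mirrored order, each within about 3 mm of its pocket centre by the last camera check, and the job was handed in at about 30 s on the robot clock; no verdict came back.

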